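Load the probe bar into the collet stand

ROBOT

A 6-joint arm with a two-finger parallel gripper is mounted at the origin on the work surface. World frame = base frame: x ahead of the robot, y to its left, z up, the work surface at z = 0. Lengths are in m, angles in rad, forces in N, time in s.
With the tool pointing down it reaches from about 0.375 to 0.975 m from the base axis. Payload 3.8 kg.
Tool frame: the origin (TCP) lies at the very end of the fingers, on their centre line; the grasp point (between the pads) lies 19 mm behind it (ctrl.grip_depth is the distance from the TCP to the grasp point, in m); z points along the fingers, y is the line along which they close (so a half turn about z gives the same grasp; the last joint's range is limited). The gripper opens to 88 mm and grips with 3 to 60 N. Pads are 18 mm wide; open, the fingers measure 123 mm over their backs; the gripper's body (75 mm by 187 mm) begins 45 mm behind the grasp point.
Start: joints at [-1.371, 0.264, 1.604, -0, 1.274, -0.037], TCP at [0.158, -0.656, 0.239] pointing down, gripper open.
Joint ranges: [-2.63, 2.63], [-0.94, 2.18], [0.31, 2.57], [-1.31, 4.45], [0, 2.66], [-2.55, 2.55]. Speed limits (rad/s): [2.57, 2.57, 3.14, 3.14, 3.14, 3.14].

INTERFACE

Orientations are given as a unit quaternion [w, x, y, z].
In Python, from workcell import ctrl, vision, spotter gives the robot as it stands.
- The arm moves only by the tool drive_tool, never from a script. Its argument "motion" is a list of rows, each a list of 3 entries, a list of its own where there are three numbers: the opening, from 0 (shut) to 1 (fully open), then the shift along the tool's x, y, z in cm, then the turn, a rotation vector about the tool's x, y, z in degrees. A call has 1 to 8 rows; each row shifts and turns the commanded pose from where the row before left it, along the tool's axes as they then stand; what a row does not reach is not made up. A row lasts 1/12 s, in which the tool goes at most 41.7 mm and 7.16 degrees, less where a joint would pass 70% of its speed; a pose out of reach is approached as far as the arm can. A call with a gripper value outside its range is refused whole. The fingers move at their own pace and stop on an object; "squeeze" is the grip in N (left out, the last holds). Time passes only in rows, so rows that do not move let the fingers close. It gives the time, the measured TCP pose, the force, the opening and the grip force at its end, in the units of the state.
- ctrl.state(): the state, without advancing time (a new reading comes with each control period).
- vision.snapshot(name): name is "scene" or "side" or "wrist"; returns (picture, depth): 384x512x3 uint8, blue, green, red; 384x512 float32, m along the optical axis (not along the pixel's ray), 0 where there is no reading.
- vision.calibration(name): a dict with "K" (3x3 intrinsics, pixels), "camera_from_world" (4x4, takes a point from world to camera coordinates). Camera axes: x right, y down, z forward; pixel columns grow to the right and rows downward; lengths in m; the calibration is good to about 2 mm. A picture is of the moment at which its call begins: read the wrist's pose just before it. calibration takes no time and is no camera call; for the wrist camera it gives the pose at the moment of the call.
- ctrl.hand_in(): hands the job in; it is judged then, once.
Trained networks look in the newest picture that a camera, given by its name, has taken for a name from the list of things; names that differ only in an ending like _2 or _b are one class to them, and where a whole thing is asked for, a point or a joint stands for the part that bears it (a point fixed in the world has none). Each returns a list of dicts, best first, with "conf" (0 to 1); they miss things now and then, are a little off and sometimes report something else, mostly with a low value. They report only what shows in the picture. A call takes as long as a camera call. They do not tell look-alikes from the thing itself.
- spotter.silhouettes(thing, camera): "pixels" (384x512 bool, what is visible of it) and "bbox" ([left, top, right, bottom] in pixels, round what is visible of it).
- spotter.tip_of(thing, camera): "point" ([column, row] in pixels: a listed point, or the origin of a listed thing).
The state is a dict: "time": time; "q": joint angles; "joint_velocities": joint speeds; "effort": joint torques, N m; "ee_pos": TCP position; "orientation": TCP orientation; "force": force on the tool from outside, world axes, zero at the start; "torque": the same for the moment, N m; "opening": finger opening in m; "gripper_force": force on a finger pad.
Only numpy, scipy, OpenCV 4.12 (cv2) and the standard library are available. Lean on these libraries where they do the work, as an engineer would, in place of code of your own. Each camera call takes 0.05 s, during which the arm holds its last target. There are 200 camera calls.

TASK

Take the round aluminium bar out of the storage rack and feed it, nose first, through the open collet until its nose is fully home against the red depth stop; the first grip will be too near the nose, so set it down on the way, for instance in the V rest before the collet, and take it again further back. Then swing the red-knobbed lever right over to its end to close the collet, let go, and leave the brass hex bar and the other things on the bench where they are.

Things in the scene. Friction and masses are not known exactly. Their poses are not given: they have to be found in the camera images.
- bar_mid (a point): Round aluminium bar, 20 mm thick, 200 mm long, about 0.18 kg; axis at mid length, near its centre of mass. x axis: from nose to collar (may be rolled about it). The nose's last 8 mm taper to 12 mm. Starts level in either rack lane, axis 45 mm up, nose towards the robot: rear 119 mm under the hood, front 81 mm out.
- bar_nose (a point): Centre of the bar's nose end face, 100 mm from the bar's mid point.
- bar_collar (a point): Centre of the bar's black collar (30 mm in diameter, 26 mm long, at the bar's rear end; too thick for the collet), 87 mm behind the bar's mid point, on the axis.
- hex_mid (a point): Brass hex bar, 20 mm across flats, 200 mm long with a red 30 mm collar, in the rack's other lane; this point is its middle. Not to be disturbed (stay within 30 mm).
- rack: Fixed storage rack, white base 214 x 188 x 10 mm, origin under its centre, x from the bars' noses to collars; lanes at y = +-45 mm. Each lane: a V rest at x = -86 mm (14 mm long, 16 wide) under the shank and a flat shelf under the collar. A clear hood covers x = -19 to 107 mm, roof 70 mm up inside, 74 outside, 84 mm clear per lane, open only to -x. To free a bar: lift 5 mm, draw 125 mm along -x.
- collet_mouth (a point): Centre of the collet's mouth, 80 mm above the bench, on a fixed stand. x axis = feed direction, into the bore; the bore is level, eight-sided, flared over its first 8 mm from 34 to 24 mm across, then 24 mm. The white head, 68 mm square, spans x = 8 to 50 mm, its top 34 mm above the bore's centre line; behind it an open gap to the stop.
- stand: The collet stand; origin under the mouth at bench height, x = feed direction. Its base plate is 14 mm thick, 90 mm wide, from x = -88 to +118 mm.
- stop_face (a point): Point of the red depth stop's face on the bore's centre line, 85 mm behind the mouth (x axis as at the mouth); the stop is 30 mm wide. The nose must end against it; the bar lies up to 2 mm below the centre line in the bore.
- rest (a point): V rest on the stand, in line with the bore, 62 to 76 mm in front of the mouth, 16 mm wide, so fingers on the bar pass beside it; the point is on the axis of a bar lying in it, 1 mm below the bore's centre line. A bar laid here with its nose 35 to 45 mm inside the mouth stays when let go. When the bar is home its collar's centre is 102 mm in front of the mouth.
- lever (a joint): Collet lever, swings level about the pivot above the head, clockwise from above as the value grows. 0 (start 0 to 0.25): open, arm along the feed direction over the stop; 1.25, end of travel: closed, arm to the right of the feed direction. Friction about 0.25 N m; stays where left. It closes two side jaws on the bar.
- lever_knob (a point): The lever's upright red knob, 22 mm in diameter and 52 mm high, 85 mm from the pivot; this point is on its axis at half height, 158 mm above the bench.
- lever_pivot (a point): The lever's pivot axis at the height of the knob's middle; 33 mm behind the mouth.
- foam_center (a point): Black foam block, 90 x 60 x 40 mm, bystander; its centre.
- wash_center (a point): White wash bottle, 64 mm in diameter and about 170 mm high, bystander; half-way up.
- driver_grip (a point): Screwdriver with red handle, 200 mm long, lying on the bench, bystander; its handle.
- keys_center (a point): Hex key set, red holder 30 x 74 x 22 mm with steel keys up to 102 mm, bystander; centre of the holder.
- flange_center (a point): Steel flange ring, 100 mm in diameter, 18 mm high, bystander; its centre.
- case_center (a point): Cardboard case, 120 x 80 x 50 mm, bystander; its centre.
- tin_center (a point): Green round tin, 70 mm in diameter, 45 mm high, between the stand and the rack, bystander; its centre.
There are look-alikes about, which are no part of the job. What is shaped like the part that bears bar_mid but pink is not meant.

How it is judged:
By the outcome, as a careful person would: the job done as asked, in the order asked, and still so for the second after the job is handed in, with the robot touching nothing.
It also fails if it takes over 72 s, if anything falls off the work surface, if the arm or the gripper's body presses on something with over 40 N, if the wrist force passes 120 N, or if a joint passes its speed limit or range.

## Working session

There is one attempt and no reset: what is moved stays moved. The work goes in short steps, Python scripts to look and compute and a tool call to move; the robot and the scene stay as the last step left them, time stands still between calls to the robot, and variables do not carry over. Pictures are saved under pics/ and viewed, at most 10 in all, crops included, and the job is handed in when it is done.

Besides the shell and the picture viewer there is one more tool, called after "Call:" as name(argument=value, ...), one argument or row to a line, values as JSON. drive_tool: Moves the arm, as the interface text tells. Its arguments: {"type":"object","properties":{"motion":{"type":"array"},"squeeze":{"type":"number"}},"required":["motion"]}

```bash
mkdir -p pics; ls; cat > h.py <<'E'
import numpy as np, cv2
from workcell import ctrl, vision, spotter
def world(cam,depth,uv,cal=None):
    c=cal or vision.calibration(cam); K=np.array(c["K"]);T=np.linalg.inv(np.array(c["camera_from_world"]))
    uv=np.atleast_2d(uv).astype(float); d=depth[uv[:,1].round().astype(int).clip(0,383),uv[:,0].round().astype(int).clip(0,511)]
    p=np.c_[(uv[:,0]-K[0,2])/K[0,0]*d,(uv[:,1]-K[1,2])/K[1,1]*d,d]
    return p@T[:3,:3].T+T[:3,3]
def ray_z(cam,uv,z,cal=None):
    c=cal or vision.calibration(cam); K=np.array(c["K"]);T=np.linalg.inv(np.array(c["camera_from_world"]))
    r=T[:3,:3]@np.array([(uv[0]-K[0,2])/K[0,0],(uv[1]-K[1,2])/K[1,1],1]); o=T[:3,3]
    return o+r*(z-o[2])/r[2]
E
python3 - <<'E'
from h import *
np.set_printoptions(precision=4,suppress=True)
s=ctrl.state();print(s["time"],s["ee_pos"],s["orientation"],s["opening"])
Z=dict(bar_mid=.045,bar_nose=.045,bar_collar=.045,hex_mid=.045,collet_mouth=.08,stop_face=.08,rest=.079,lever_knob=.158,lever_pivot=.158,rack=0,stand=0,tin_center=.0225,wash_center=.085,foam_center=.02,case_center=.025)
ims=[]
for cam in ["scene","side"]:
    im,d=vision.snapshot(cam);ims.append(im);cv2.imwrite(f"pics/{cam}0.png",im);np.save(f"{cam}0.npy",d)
    for n,z in Z.items():
        for r in spotter.tip_of(n,cam)[:3]:
            if r["conf"]>.2: print(cam,n,round(r["conf"],2),np.round(r["point"]),ray_z(cam,r["point"],z))
E
```

```text
pics
0.0 [ 0.1582 -0.6555  0.2374] [-0.0011  0.993   0.1181 -0.0001] 0.08790442217504879
scene bar_mid 0.5 [249. 137.] [0.2936 0.2367 0.045 ]
scene bar_mid 0.43 [296. 199.] [0.6004 0.162  0.045 ]
scene bar_mid 0.3 [295. 259.] [0.749  0.0041 0.045 ]
scene bar_nose 0.72 [246. 158.] [0.3604 0.1607 0.045 ]
scene bar_nose 0.44 [269. 183.] [0.4943 0.144  0.045 ]
scene bar_collar 0.73 [255. 120.] [0.246  0.3114 0.045 ]
scene hex_mid 0.58 [308. 180.] [0.5732 0.2464 0.045 ]
scene collet_mouth 0.85 [199. 226.] [ 0.495  -0.1411  0.08  ]
scene stop_face 0.69 [177. 239.] [ 0.4875 -0.2183  0.08  ]
scene rest 0.84 [220. 215.] [ 0.5047 -0.0715  0.079 ]
scene rest 0.38 [298. 197.] [0.6141 0.1498 0.079 ]
scene lever_knob 0.83 [160. 222.] [ 0.4599 -0.242   0.158 ]
scene lever_pivot 0.83 [188. 210.] [ 0.4772 -0.1582  0.158 ]
scene lever_pivot 0.72 [166. 327.] [ 0.7128 -0.4016  0.158 ]
scene lever_pivot 0.52 [268. 183.] [0.5579 0.073  0.158 ]
scene rack 0.86 [302. 198.] [0.5881 0.2072 0.    ]
scene stand 0.89 [205. 237.] [ 0.4943 -0.1269  0.    ]
scene tin_center 0.86 [263. 240.] [ 0.6308 -0.0118  0.0225
[... 546 characters left out ...]
0.2631 0.045 ]
side hex_mid 0.49 [260. 151.] [ 0.4993 -0.1907  0.045 ]
side collet_mouth 0.6 [260. 154.] [ 0.4934 -0.1386  0.08  ]
side stop_face 0.87 [267. 136.] [ 0.4805 -0.2205  0.08  ]
side rest 0.87 [254. 173.] [ 0.5014 -0.0558  0.079 ]
side lever_knob 0.51 [274. 112.] [ 0.4647 -0.2407  0.158 ]
side lever_pivot 0.79 [263. 128.] [ 0.4897 -0.1604  0.158 ]
side rack 0.75 [210. 263.] [0.5857 0.2111 0.    ]
side stand 0.82 [258. 174.] [ 0.4988 -0.1368  0.    ]
side tin_center 0.68 [208. 192.] [ 0.6307 -0.0213  0.0225]
side wash_center 0.78 [163. 172.] [ 0.7563 -0.0205  0.085 ]
side foam_center 0.87 [294. 203.] [ 0.3833 -0.0083  0.02  ]
side case_center 0.81 [280. 360.] [0.3841 0.4599 0.025 ]
```

```bash
python3 -c "
import cv2
a=cv2.imread('pics/scene0.png');cv2.imwrite('pics/scene0b.png',cv2.resize(a,(800,600)))
a=cv2.imread('pics/side0.png');cv2.imwrite('pics/side0b.png',cv2.resize(a,(800,600)))"
```

```text
(no output)
```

View pics/scene0b.png

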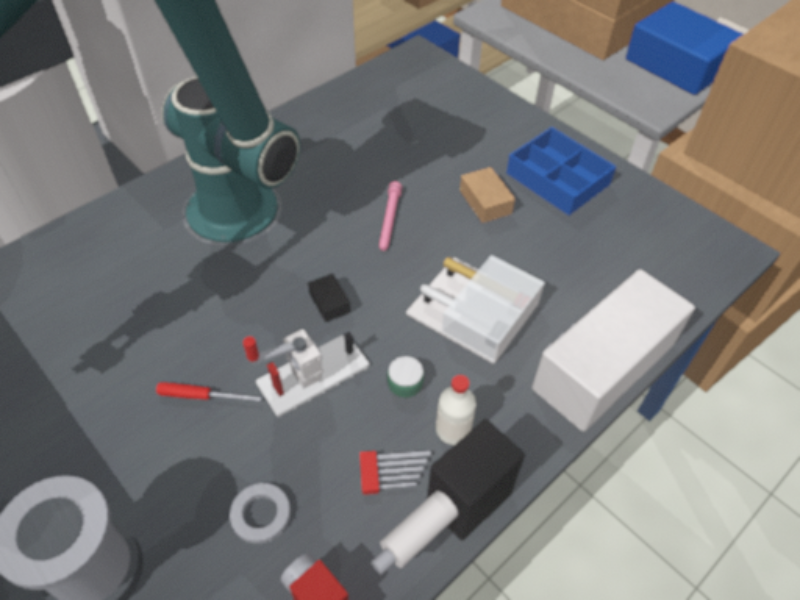

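View pics/side0b.png

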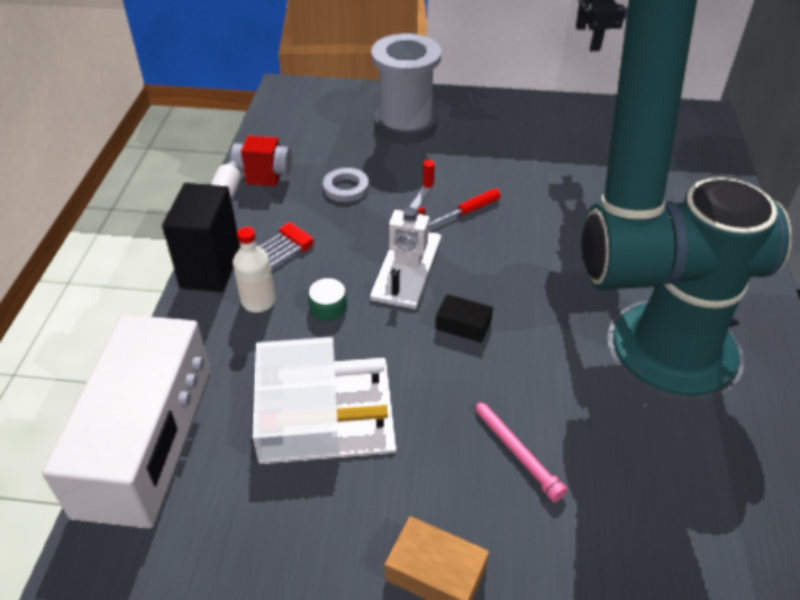

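The silver bar at side px (360,368), scene px (440,297), is in the rack's -y lane. The brass hex bar is at (362,413) in the other lane. The pink bar lying loose at (520,450) is the look-alike. The silver one fits: it is aluminium, round and in the rack. I'm setting out over the stand for a close look.

Call:
drive_tool(
  motion=[
    [1,[2.6,-2.8,-0.4],[0,0,0]],
    [1,[2.6,-2.8,-0.4],[0,0,0]],
    [1,[2.6,-2.8,-0.4],[0,0,0]],
    [1,[2.6,-2.8,-0.4],[0,0,0]],
    [1,[2.6,-2.8,-0.4],[0,0,0]],
    [1,[2.6,-2.8,-0.4],[0,0,0]],
    [1,[2.6,-2.8,-0.4],[0,0,0]],
    [1,[2.6,-2.8,-0.4],[0,0,0]],
  ],
)

```text
time: 2.27
ee_pos: [0.3085, -0.3879, 0.2711]
orientation: [0.0, 0.993, 0.118, 0.0]
force: [0.9, -1.1, -0.9]
opening: 0.088
gripper_force: 0.0
```

Call:
drive_tool(
  motion=[
    [1,[2.6,-2.8,-0.4],[0,0,0]],
    [1,[2.6,-2.8,-0.4],[0,0,0]],
    [1,[2.6,-2.8,-0.4],[0,0,0]],
    [1,[2.6,-2.8,-0.4],[0,0,0]],
    [1,[2.6,-2.8,-0.4],[0,0,0]],
    [1,[2.6,-2.8,-0.4],[0,0,0]],
    [1,[2.0,-2.0,-0.2],[0,0,0]],
    [1,[0,0,0],[0,0,0]],
  ],
)

```text
time: 2.93
ee_pos: [0.4372, -0.1617, 0.2977]
orientation: [-0.001, 0.993, 0.121, 0.002]
force: [-0.0, -0.0, -0.1]
opening: 0.0878
gripper_force: 0.0
```

```bash
cat > look.py <<'E'
from h import *
import sys
np.set_printoptions(precision=4,suppress=True)
def look(tag,Z,cams=("wrist",),mul=1):
    for cam in cams:
        cal=vision.calibration(cam); im,d=vision.snapshot(cam)
        cv2.imwrite(f"pics/{cam}_{tag}.png",im);np.save(f"{cam}_{tag}.npy",d)
        for n,z in Z.items():
            for r in spotter.tip_of(n,cam)[:2]:
                if r["conf"]>.3: print(cam,n,round(r["conf"],2),np.round(r["point"]),ray_z(cam,r["point"],z,cal),world(cam,d,[r["point"]],cal)[0])
    s=ctrl.state();print(s["time"],s["ee_pos"],s["orientation"],s["opening"],s["q"])
E
python3 - <<'E'
from look import *
look("1",dict(bar_mid=.045,bar_nose=.045,hex_mid=.045,collet_mouth=.08,stop_face=.08,rest=.079,lever_knob=.158,lever_pivot=.158,rack=0,stand=0,tin_center=.0225))
E
```

```text
wrist bar_nose 0.74 [ 21. 169.] [0.3536 0.1532 0.045 ] [0.3405 0.1792 0.0101]
wrist bar_nose 0.67 [31. 62.] [0.496  0.1465 0.045 ] [0.4954 0.1724 0.0094]
wrist collet_mouth 0.97 [240. 116.] [ 0.4955 -0.1258  0.08  ] [ 0.4941 -0.1226  0.014 ]
wrist stop_face 0.79 [304. 147.] [ 0.478  -0.2098  0.08  ] [ 0.4812 -0.201   0.1279]
wrist rest 0.79 [188.  94.] [ 0.5043 -0.0598  0.079 ] [ 0.5044 -0.0569  0.0663]
wrist lever_knob 0.63 [344. 174.] [ 0.4673 -0.2418  0.158 ] [ 0.4703 -0.2335  0.1819]
wrist lever_knob 0.42 [188.  97.] [ 0.5017 -0.0781  0.158 ] [ 0.5014 -0.0574  0.0675]
wrist lever_pivot 0.68 [273. 132.] [ 0.4899 -0.1627  0.158 ] [ 0.4886 -0.1647  0.1294]
wrist lever_pivot 0.42 [307. 144.] [ 0.4866 -0.1977  0.158 ] [ 0.4827 -0.2107  0.0895]
wrist rack 0.75 [242. 117.] [ 0.4925 -0.1245  0.    ] [ 0.4948 -0.1288  0.1003]
wrist rack 0.63 [307. 143.] [ 0.4792 -0.2273  0.    ] [ 0.4838 -0.2109  0.0866]
wrist stand 0.95 [246. 115.] [ 0.4967 -0.1301  0.    ] [ 0.4981 -0.1331  0.0995]
3.5333 [ 0.4347 -0.1661  0.2967] [ 0.      0.9931  0.1175 -0.    ] 0.08854279077012943 [-0.4185 -0.1743  1.9545 -0.0001  1.3614  0.9167]
```

View pics/wrist_1.png

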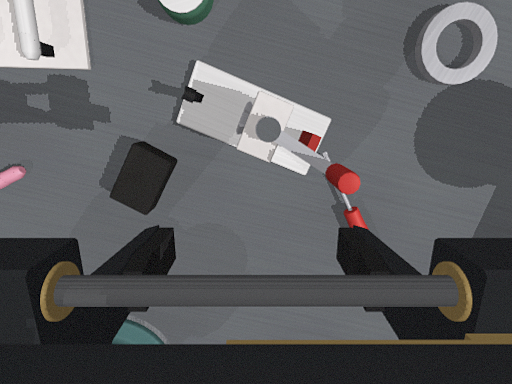

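The wrist picture shows the stand in full: base plate corners at about (197,60), (331,119), (305,174) and (177,123), rest at (195,97), head with pivot at (268,130), knob at (343,178). I'll fit the stand from the plate corners, then move on to the rack.

```bash
python3 - <<'E'
from look import *
cal=vision.calibration("wrist");d=np.load("wrist_1.npy")
v,u=np.mgrid[0:384,0:512]; P=world("wrist",d,np.c_[u.ravel(),v.ravel()],cal)
im=cv2.imread("pics/wrist_1.png").reshape(-1,3)
near=(abs(P[:,0]-.49)<.13)&(abs(P[:,1]+.14)<.16)&(im.min(1)>140)
m=near&(abs(P[:,2]-.014)<.006)&(d.ravel()>0)
print("plate",m.sum(),np.median(P[m,2]))
r=cv2.minAreaRect((P[m,:2]*1000).astype(np.float32));print(r,cv2.boxPoints(r))
m=near&(abs(P[:,2]-.114)<.006); print("top",m.sum(),P[m].mean(0),cv2.minAreaRect((P[m,:2]*1000).astype(np.float32)))
for a,b in (((197,60),(331,119)),((177,123),(305,174))):
    p,q=ray_z("wrist",a,.014,cal),ray_z("wrist",b,.014,cal);print(p,q,np.linalg.norm(p-q),np.degrees(np.arctan2(*(q-p)[1::-1])))
E
```

```text
plate 5604 0.012087636882101127
((487.430908203125, -157.75506591796875), (227.19229125976562, 89.33673858642578), 80.9827880859375) [[ 425.5105 -262.9464]
 [ 513.7432 -276.9482]
 [ 549.3513  -52.5638]
 [ 461.1187  -38.5619]]
top 1805 [ 0.4891 -0.1587  0.1121] ((487.40478515625, -160.3880157470703), (42.01583480834961, 67.36570739746094), 80.98390197753906)
[ 0.5483 -0.055   0.014 ] [ 0.5166 -0.2533  0.014 ] 0.20084974155630106 -99.08505746898375
[ 0.4604 -0.0423  0.014 ] [ 0.4317 -0.2394  0.014 ] 0.19924115379296653 -98.28534010817896
```

Call:
drive_tool(
  motion=[
    [0.7,[2.2,-2.9,0],[0,0,0]],
    [0.7,[2.2,-2.9,0],[0,0,0]],
    [0.7,[2.2,-2.9,0],[0,0,0]],
    [0.7,[2.2,-2.9,-0.2],[0,0,0]],
    [0.7,[2.2,-2.9,0],[0,0,0]],
    [0.7,[2.2,-2.9,0],[0,0,0]],
    [0.7,[1.2,-2.9,0],[0,0,0]],
    [0.7,[0.5,-2.9,0],[0,0,0]],
  ],
)

```text
time: 4.2
ee_pos: [0.5265, 0.0966, 0.2985]
orientation: [-0.0, 0.993, 0.118, 0.0]
force: [-0.1, 0.4, -0.1]
opening: 0.0617
gripper_force: 0.0
```

Call:
drive_tool(
  motion=[
    [0.7,[0,-2.9,0],[0,0,0]],
    [0.7,[0,-2.9,0],[0,0,0]],
    [0.7,[0,0,0],[0,0,0]],
    [0.7,[0,0,0],[0,0,0]],
  ],
)

```text
time: 4.53
ee_pos: [0.5115, 0.1522, 0.2986]
orientation: [0.0, 0.993, 0.119, -0.0]
force: [-0.5, -0.7, -0.3]
opening: 0.0615
gripper_force: 0.0
```

```bash
python3 - <<'E'
from look import *
look("2",dict(bar_mid=.045,bar_nose=.045,hex_mid=.045,rack=0))
E
```

```text
wrist bar_nose 0.79 [261. 175.] [0.4974 0.1435 0.045 ] [0.4885 0.1404 0.0008]
wrist bar_nose 0.75 [221. 257.] [0.361  0.1725 0.045 ] [ 0.336   0.1727 -0.001 ]
wrist rack 0.85 [228.  96.] [0.5901 0.2148 0.    ] [0.5881 0.2075 0.073 ]
4.7833 [0.5121 0.1501 0.2987] [0.0001 0.9931 0.1173 0.0001] 0.06220447856947876 [ 0.2386 -0.0377  1.8276 -0.0003  1.3516  1.5744]
```

View pics/wrist_2.png

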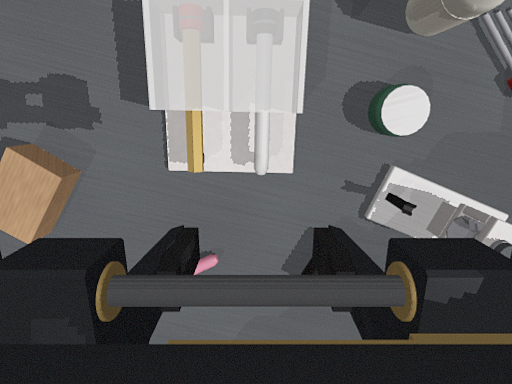

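The picture shows the silver bar's front with its nose at (262,174) and the brass hex bar beside it at (195,170). The rack's front edge runs from (168,170) to (294,172). Next I'll measure the bar's axis.

```bash
python3 - <<'E'
from look import *
cal=vision.calibration("wrist");d=np.load("wrist_2.npy")
b=[r for r in spotter.silhouettes("bar_mid","wrist") if 240<r["bbox"][0]<275]
for r in b[:2]: print(r["conf"],r["bbox"])
m=b[0]["pixels"]
for row in range(112,178,8):
    c=np.where(m[row])[0]
    if len(c): print(row,c.min(),c.max(),ray_z("wrist",((c.min()+c.max())/2,row),.050,cal), world("wrist",d,[((c.min()+c.max())/2,row)],cal)[0])
v,u=np.mgrid[0:384,0:512]; P=world("wrist",d,np.c_[u.ravel(),v.ravel()],cal)
im=cv2.imread("pics/wrist_2.png").reshape(-1,3)
g=(im.min(1)>150)&(abs(P[:,0]-.587)<.17)&(abs(P[:,1]-.21)<.15)
for z in (.01,.074):
    q=g&(abs(P[:,2]-z)<.006);r=cv2.minAreaRect((P[q,:2]*1000).astype(np.float32));print(z,q.sum(),r)
for uv in ((168,170),(294,172)): print(ray_z("wrist",uv,.01,cal))
E
```

```text
0.94 [255.3, 113.9, 271.2, 173.0]
120 256 270 [0.5709 0.157  0.05  ] [0.571  0.1571 0.0532]
128 256 269 [0.5608 0.1552 0.05  ] [0.561  0.1554 0.0547]
136 254 268 [0.5503 0.1547 0.05  ] [0.5506 0.1548 0.0541]
144 254 268 [0.5401 0.1522 0.05  ] [0.5405 0.1524 0.054 ]
152 254 268 [0.5298 0.1497 0.05  ] [0.5303 0.1499 0.0539]
160 254 267 [0.5192 0.1478 0.05  ] [0.5199 0.1481 0.0551]
168 254 267 [0.5085 0.1452 0.05  ] [0.5092 0.1454 0.0542]
0.01 5756 ((528.0640869140625, 195.16348266601562), (87.65449523925781, 187.46649169921875), 11.984942436218262)
0.074 17811 ((629.8884887695312, 217.15652465820312), (121.20873260498047, 186.55255126953125), 12.219013214111328)
[0.4662 0.2773 0.01  ]
[0.5072 0.0924 0.01  ]
```

Call:
drive_tool(
  motion=[
    [0.6,[2.4,0.3,2.0],[0,0,1.5]],
    [0.6,[2.4,0.3,2.0],[0,0,0]],
    [0.6,[0,0,4],[0,0,0]],
    [0.6,[0,0,4],[0,0,0]],
    [0.6,[0,0,4],[0,0,0]],
    [0.6,[0,0,4],[0,0,0]],
    [0.6,[0,0,2],[0,0,0]],
    [0.6,[0,0,0],[0,0,0]],
  ],
)

```text
time: 5.5
ee_pos: [0.5551, 0.154, 0.0724]
orientation: [0.001, 0.995, 0.104, -0.006]
force: [-1.0, -0.9, 0.0]
opening: 0.053
gripper_force: 0.0
```

```bash
python3 - <<'E'
from look import *
look("3",dict(bar_nose=.045))
c=np.array(vision.calibration("wrist")["camera_from_world"]);print(np.linalg.inv(c)[:3,3])
cal=vision.calibration("wrist")
b=[r for r in spotter.silhouettes("bar_mid","wrist")]
for r in b[:3]:
    print(r["conf"],r["bbox"]);m=r["pixels"]
    if r["conf"]<.5: continue
    for row in np.linspace(r["bbox"][1]+3,r["bbox"][3]-3,5).astype(int):
        k=np.where(m[row])[0]
        if len(k): print(row,k.min(),k.max(),ray_z("wrist",(k.mean(),row),.050,cal))
E
```

```text
5.6 [0.5598 0.1553 0.0783] [ 0.0001  0.9945  0.1046 -0.0008] 0.05304837837033104 [ 0.2278  0.2392  1.9527 -0.0001  0.9513  1.5891]
[0.6263 0.1719 0.2235]
0.89 [238.0, 197.8, 271.1, 273.5]
200 238 270 [0.5747 0.1621 0.05  ]
218 239 270 [0.5632 0.1594 0.05  ]
235 239 269 [0.5519 0.1573 0.05  ]
253 240 270 [0.5396 0.1541 0.05  ]
270 240 269 [0.5274 0.1518 0.05  ]
```

Call:
drive_tool(
  motion=[
    [0.6,[0.1,-0.2,2.0],[0,0,0]],
    [0.6,[0,0,2.0],[0,0,0]],
    [0.6,[0,0,1.2],[0,0,0]],
    [0.6,[0,0,0],[0,0,0]],
    [0.0,[0,0,0],[0,0,0]],
    [0.0,[0,0,0],[0,0,0]],
    [0.0,[0,0,0],[0,0,0]],
    [0.0,[0,0,0],[0,0,0]],
  ],
  squeeze=30,
)

```text
time: 6.32
ee_pos: [0.5616, 0.1585, 0.0282]
orientation: [-0.0, 0.994, 0.105, 0.001]
force: [-0.4, 0.0, -0.6]
opening: 0.0283
gripper_force: 0.0
```

Call:
drive_tool(
  motion=[
    [0.0,[0,0,0],[0,0,0]],
    [0.0,[0,0,0],[0,0,0]],
  ],
)

```text
time: 6.48
ee_pos: [0.5618, 0.1575, 0.028]
orientation: [0.001, 0.994, 0.106, 0.001]
force: [0.3, -5.1, 3.6]
opening: 0.0191
gripper_force: 30.0
```

Call:
drive_tool(
  motion=[
    [0.0,[0,0,-0.25],[0,0,0]],
    [0.0,[0,0,-0.25],[0,0,0]],
    [0.0,[0,0,0],[0,0,0]],
    [0.0,[-1.5,0,0],[0,0,0]],
    [0.0,[-2.5,0,0],[0,0,0]],
    [0.0,[-2.5,0,0],[0,0,0]],
    [0.0,[-2.5,0,0],[0,0,0]],
    [0.0,[-2.5,0,0],[0,0,0]],
  ],
  squeeze=50,
)

```text
time: 7.15
ee_pos: [0.4465, 0.1341, 0.0313]
orientation: [-0.0, 0.994, 0.105, -0.0]
force: [0.4, -0.5, -1.4]
opening: 0.0184
gripper_force: 50.0
```

Call:
drive_tool(
  motion=[
    [0.0,[-2.0,0,0],[0,0,0]],
    [0.0,[0,0,0],[0,0,0]],
  ],
)

```text
time: 7.32
ee_pos: [0.4228, 0.129, 0.0301]
orientation: [0.0, 0.994, 0.105, -0.003]
force: [-1.5, 0.2, -1.4]
opening: 0.0183
gripper_force: 49.9
```

Call:
drive_tool(
  motion=[
    [0.0,[0,0,-4],[0,0,0]],
    [0.0,[0,0,-4],[0,0,0]],
    [0.0,[0,0,-4],[0,0,0]],
    [0.0,[0.8,3.1,0],[0,0,0]],
    [0.0,[0.8,3.1,0],[0,0,0]],
    [0.0,[0.8,3.1,0],[0,0,0]],
    [0.0,[0.8,3.1,0],[0,0,0]],
    [0.0,[0.8,3.1,0],[0,0,0]],
  ],
)

```text
time: 7.98
ee_pos: [0.5013, -0.0143, 0.152]
orientation: [-0.0, 0.994, 0.105, 0.001]
force: [0.3, -0.4, -2.7]
opening: 0.0181
gripper_force: 50.0
```

Call:
drive_tool(
  motion=[
    [0.0,[0.6,3.1,0],[0,0,0]],
    [0.0,[0,0,0],[0,0,-6.9]],
    [0.0,[0,0,0],[0,0,-6.9]],
    [0.0,[0,0,0],[0,0,-6.9]],
    [0.0,[0,0,0],[0,0,-6.9]],
    [0.0,[0,0,0],[0,0,-6.9]],
    [0.0,[0,0,0],[0,0,-6.9]],
    [0.0,[0,0,0],[0,0,-6.9]],
  ],
)

```text
time: 8.65
ee_pos: [0.5131, -0.0422, 0.1515]
orientation: [-0.0, 0.863, 0.505, 0.0]
force: [0.3, -0.3, -2.7]
opening: 0.0182
gripper_force: 50.0
```

Call:
drive_tool(
  motion=[
    [0.0,[0,0,0],[0,0,-6.9]],
    [0.0,[0,0,0],[0,0,-6.9]],
    [0.0,[0,0,0],[0,0,-6.9]],
    [0.0,[0,0,0],[0,0,0]],
    [0.0,[0,0,0],[0,0,0]],
  ],
)

```text
time: 9.07
ee_pos: [0.5129, -0.0422, 0.1516]
orientation: [-0.0, 0.761, 0.649, 0.0]
force: [-0.3, 0.8, -3.8]
opening: 0.0183
gripper_force: 50.0
```

```bash
python3 - <<'E'
from look import *
look("4",dict(bar_nose=.17,bar_collar=.17,rest=.079,collet_mouth=.08,stop_face=.08,bar_mid=.17),cams=("wrist","side","scene"))
a=[cv2.imread(f"pics/{c}_4.png") for c in("wrist","side")]
cv2.imwrite("pics/c4.png",np.hstack([a[0],a[1][60:,100:400]]) if 0 else np.hstack([cv2.resize(a[0],(400,300)),cv2.resize(a[1][80:260,140:380],(400,300))]))
E
```

```text
wrist bar_collar 0.44 [110. 174.] [0.4559 0.0119 0.17  ] [ 0.3864 -0.004   0.0393]
side bar_nose 0.78 [252. 137.] [ 0.512  -0.1021  0.17  ] [ 0.5098 -0.0843  0.1847]
side bar_nose 0.65 [306. 258.] [0.3479 0.2928 0.17  ] [0.3414 0.1799 0.0202]
side bar_collar 0.71 [234. 182.] [0.5365 0.0775 0.17  ] [0.5346 0.0883 0.1808]
side bar_collar 0.58 [352. 311.] [0.252  0.4125 0.17  ] [0.231  0.3282 0.033 ]
side rest 0.77 [256. 171.] [ 0.4974 -0.0629  0.079 ] [ 0.505  -0.1313  0.0141]
side collet_mouth 0.64 [259. 155.] [ 0.496 -0.133  0.08 ] [ 0.4976 -0.1485  0.0662]
side stop_face 0.67 [264. 139.] [ 0.4908 -0.2073  0.08  ] [ 0.4761 -0.047   0.2129]
side stop_face 0.44 [278. 360.] [0.388  0.4885 0.08  ] [0.3881 0.4737 0.049 ]
side bar_mid 0.81 [331. 286.] [0.2939 0.3573 0.17  ] [0.2784 0.2577 0.0234]
side bar_mid 0.6 [244. 160.] [ 0.5235 -0.0039  0.17  ] [0.5224 0.0033 0.1766]
scene bar_nose 0.69 [314. 126.] [0.4911 0.3397 0.17  ] [0.4142 0.4434 0.0494]
scene bar_nose 0.64 [208. 201.] [ 0.497  -0.1031  0.17  ] [ 0.4985 -0.1041  0.1723]
scene bar_collar 0.68 [266. 175.] [0.5383 0.0849 0.17  ] [0.5401 0.0831 0.173 ]
scene bar_collar 0.55 [254. 121.] [0.3442 0.2148 0.17  ] [0.2366 0.3157 0.0327]
scene rest 0.79 [219. 216.] [ 0.5077 -0.0779  0.079 ] [ 0.471  -0.0516  0.0145]
scene collet_mouth 0.89 [202. 225.] [ 0.4978 -0.1333  0.08  ] [ 0.5186 -0.1461  0.1159]
scene collet_mouth 0.68 [302. 195.] [0.6176 0.1653 0.08  ] [0.6154 0.1682 0.0755]
scene stop_face 0.59 [176. 237.] [ 0.4804 -0.2155  0.08  ] [ 0.4891 -0.2196  0.0946]
scene bar_mid 0.77 [249. 139.] [0.394  0.1477 0.17  ] [0.2858 0.2462 0.0227]
scene bar_mid 0.57 [237. 186.] [ 0.5112 -0.0058  0.17  ] [ 0.5508 -0.0388  0.2341]
10.1167 [ 0.5123 -0.0422  0.1517] [-0.      0.76    0.6499  0.    ] 0.018214143063941788 [-0.1307  0.0325  2.036   0.      1.0731  0.0252]
```

View pics/c4.png

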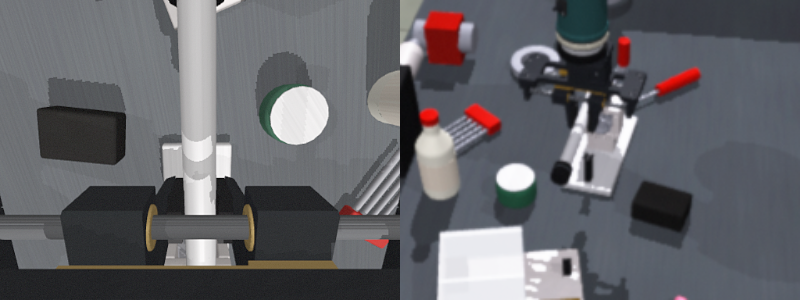

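The wrist view has the bar straight along the tool axis, held level-looking, with its collar towards the camera. The side view has the bar above the stand, nose towards the head. I'll check tilt, shift sideways and descend to just above the line.

Call:
drive_tool(
  motion=[
    [0.0,[0,-0.63,2],[0,0,0]],
    [0.0,[0,0,3.4],[0,0,0]],
    [0.0,[0,0,2.0],[0,0,0]],
    [0.0,[0,0,0],[0,0,0]],
    [0.0,[0,0,0],[0,0,0]],
  ],
)

```text
time: 10.53
ee_pos: [0.5049, -0.0411, 0.0767]
orientation: [-0.001, 0.76, 0.65, -0.001]
force: [-0.3, -0.1, -2.3]
opening: 0.0179
gripper_force: 50.0
```

```bash
python3 - <<'E'
from look import *
cal=vision.calibration("wrist"); im,d=vision.snapshot("wrist")
cv2.imwrite("pics/w5.png",im)
for r in spotter.silhouettes("bar_mid","wrist")[:1]:
    m=r["pixels"];print(r["conf"],r["bbox"])
    for row in np.linspace(max(r["bbox"][1],0)+3,r["bbox"][3]-3,9).astype(int):
        k=np.where(m[row])[0]
        if len(k): print(row,k.min(),k.max(),world("wrist",d,[(k.mean(),row)],cal)[0])
for r in spotter.silhouettes("stand","wrist")[:1]:
    v,u=np.where(r["pixels"]);P=world("wrist",d,np.c_[u,v],cal);q=P[abs(P[:,2]-.014)<.005]
    print(r["bbox"],len(q),cv2.minAreaRect((q[:,:2]*1000).astype(np.float32)))
s=ctrl.state();print(s["time"],s["ee_pos"],s["force"])
im,_=vision.snapshot("side");cv2.imwrite("pics/s5.png",np.hstack([cv2.resize(im[100:220,190:310],(480,480),interpolation=2),cv2.resize(cv2.imread("pics/w5.png")[:,130:386],(320,480))]))
E
```

```text
0.61 [216.5, 0.3, 288.3, 337.9]
3 217 285 [0.5195 0.0667 0.1008]
44 228 276 [0.5178 0.0534 0.1   ]
86 229 276 [0.5156 0.0386 0.1006]
127 230 276 [0.5133 0.0232 0.1018]
169 231 276 [0.5108 0.0063 0.1015]
210 235 277 [ 0.509  -0.0116  0.1018]
252 236 275 [ 0.5058 -0.031   0.1023]
334 238 276 [ 0.4999 -0.0728  0.1041]
[200.8, 202.6, 317.7, 340.7] 2656 ((498.61712646484375, -98.478759765625), (118.63996887207031, 89.66056060791016), 81.29330444335938)
10.6833 [ 0.5079 -0.0415  0.0796] [ 0.2333 -0.2482 -2.2203]
```

View pics/s5.png

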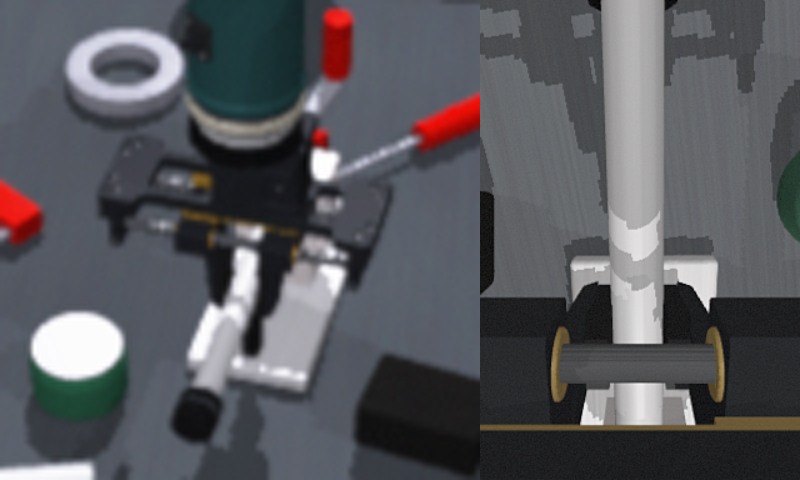

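The bar lies about 3 mm to -x of the stand's centre line by the same wrist view, and its collar end sags about 1.5°. I'll correct both, lower and enter the mouth.

Call:
drive_tool(
  motion=[
    [0.0,[0,0.3,0.6],[0,1.2,0]],
    [0.0,[0,0,0.75],[0,0,0]],
    [0.0,[-0.8,0,0],[0,0,0]],
    [0.0,[-0.8,0,0],[0,0,0]],
    [0.0,[-0.8,0,0],[0,0,0]],
    [0.0,[-0.8,0,0],[0,0,0]],
    [0.0,[0,0,0],[0,0,0]],
  ],
)

```text
time: 11.32
ee_pos: [0.5041, -0.0748, 0.0638]
orientation: [-0.006, 0.76, 0.649, 0.008]
force: [-0.2, 0.4, -2.1]
opening: 0.0179
gripper_force: 50.0
```

Call:
drive_tool(
  motion=[
    [0.0,[-0.7,0,0],[0,0,0]],
    [0.0,[-0.7,0,0],[0,0,0]],
    [0.0,[0,0,0],[0,0,0]],
  ],
)

```text
time: 11.57
ee_pos: [0.5018, -0.0882, 0.0633]
orientation: [-0.007, 0.76, 0.65, 0.008]
force: [0.2, 0.3, -1.9]
opening: 0.0183
gripper_force: 50.0
```

Call:
drive_tool(
  motion=[
    [0.0,[-0.7,0,0],[0,0,0]],
    [0.0,[-0.7,0,0],[0,0,0]],
    [0.0,[-0.8,0,0],[0,0,0]],
    [0.0,[0,0,0.05],[0,0,0]],
    [0.0,[0,0,0.05],[0,0,0]],
    [0.0,[0,0,0],[0,0,0]],
  ],
)

```text
time: 12.07
ee_pos: [0.4986, -0.1089, 0.0618]
orientation: [-0.007, 0.76, 0.65, 0.008]
force: [0.4, 0.5, -1.4]
opening: 0.0182
gripper_force: 50.0
```

```bash
python3 - <<'E'
from look import *
look("6",dict(bar_collar=.08),cams=("side","scene","wrist"))
cal=vision.calibration("wrist");d=np.load("wrist_6.npy")
for r in spotter.silhouettes("bar_mid","wrist")[:1]:
    m=r["pixels"];print(r["conf"],r["bbox"])
    for row in np.linspace(max(r["bbox"][1],0)+3,r["bbox"][3]-3,9).astype(int):
        k=np.where(m[row])[0]
        if len(k): print(row,k.min(),k.max(),world("wrist",d,[(k.mean(),row)],cal)[0])
for r in spotter.silhouettes("stand","wrist")[:1]:
    v,u=np.where(r["pixels"]);P=world("wrist",d,np.c_[u,v],cal);q=P[abs(P[:,2]-.014)<.005]
    print(r["bbox"],len(q),cv2.minAreaRect((q[:,:2]*1000).astype(np.float32)))
im=cv2.imread("pics/side_6.png");sc=cv2.imread("pics/scene_6.png")
cv2.imwrite("pics/c6.png",np.hstack([cv2.resize(im[90:210,200:300],(400,480),interpolation=2),cv2.resize(sc[150:270,150:250],(400,480),interpolation=2)]))
E
```

```text
side bar_collar 0.8 [244. 187.] [0.5226 0.0058 0.08  ] [0.5203 0.0217 0.0963]
side bar_collar 0.58 [356. 312.] [0.2295 0.3568 0.08  ] [0.2217 0.3274 0.0322]
scene bar_collar 0.55 [247. 202.] [0.5235 0.022  0.08  ] [0.5273 0.0186 0.0869]
scene bar_collar 0.48 [255. 122.] [0.2783 0.2801 0.08  ] [0.2355 0.3204 0.0251]
12.3667 [ 0.4987 -0.1085  0.0619] [-0.0067  0.7599  0.65    0.008 ] 0.01851367282219164 [-0.277   0.1382  2.112   0.0267  0.8939 -0.1382]
0.66 [217.6, 1.0, 288.1, 320.7]
4 218 284 [ 0.5131 -0.0016  0.0884]
43 227 277 [ 0.5114 -0.0145  0.0887]
82 229 276 [ 0.5094 -0.0279  0.0876]
121 230 277 [ 0.5075 -0.0425  0.0882]
160 232 277 [ 0.5054 -0.058   0.0883]
200 233 277 [ 0.503  -0.0748  0.0883]
239 235 276 [ 0.5004 -0.0923  0.0886]
317 237 275 [ 0.4945 -0.1317  0.0883]
[187.1, 117.6, 324.2, 340.4] 9640 ((501.08123779296875, -84.65048217773438), (89.385498046875, 90.10919189453125), 81.09188842773438)
```

View pics/c6.png

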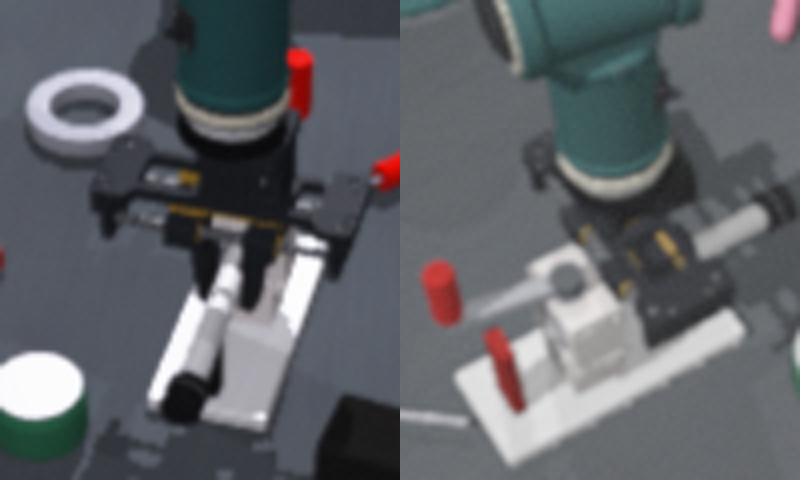

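Side and scene views show the bar through the rest and in the mouth: black collar at side (185,395) in the crop, head free of the gripper. Alignment is within 1 mm. I'll pin down the collar's front edge to get the insertion depth.

```bash
python3 - <<'E'
from look import *
cal=vision.calibration("wrist");d=np.load("wrist_6.npy");im=cv2.imread("pics/wrist_6.png")
for row in range(0,44,4): print(row,im[row,250:256].mean().round(),world("wrist",d,[(253,row)],cal)[0])
E
```

```text
0 178.0 [ 0.514  -0.0007  0.089 ]
4 178.0 [ 0.5138 -0.0018  0.0885]
8 178.0 [ 0.5136 -0.0029  0.0881]
12 178.0 [ 0.5134 -0.0042  0.0881]
16 178.0 [ 0.5132 -0.0056  0.0885]
20 178.0 [ 0.513  -0.0066  0.0875]
24 178.0 [ 0.5085 -0.042   0.2085]
28 179.0 [ 0.5126 -0.0093  0.0874]
32 179.0 [ 0.5123 -0.0109  0.0888]
36 177.0 [ 0.5121 -0.0122  0.0884]
40 178.0 [ 0.5119 -0.0135  0.0883]
```

Call:
drive_tool(
  motion=[
    [0.0,[0,0,0.05],[0,0,0]],
    [0.3,[0,0,0],[0,0,0]],
    [0.6,[0,0,0],[0,0,0]],
    [0.6,[0,0,0],[0,0,0]],
    [0.6,[0,0,0],[0,0,0]],
    [0.6,[0,0,0],[0,0,0]],
    [0.6,[0,0,-1],[0,0,0]],
    [0.6,[0,0,-2],[0,-1.2,0]],
  ],
)

```text
time: 13.13
ee_pos: [0.4961, -0.1092, 0.0896]
orientation: [-0.002, 0.76, 0.65, -0.002]
force: [1.1, -0.2, -0.2]
opening: 0.0531
gripper_force: 0.0
```

Call:
drive_tool(
  motion=[
    [0.6,[0,0,-3],[0,0,0]],
    [0.6,[3.1,0,0],[0,0,0]],
    [0.6,[3.1,0,0],[0,0,0]],
    [0.6,[3.1,0,0],[0,0,0]],
    [0.6,[0,0,0],[0,0,0]],
    [0.6,[0,0,0],[0,0,0]],
  ],
)

```text
time: 13.63
ee_pos: [0.5132, -0.0164, 0.1221]
orientation: [0.0, 0.759, 0.651, 0.0]
force: [-0.2, -0.2, -1.0]
opening: 0.0528
gripper_force: 0.0
```

```bash
python3 - <<'E'
from look import *
look("7",dict(bar_collar=.079,rest=.079))
cal=vision.calibration("wrist");d=np.load("wrist_7.npy")
for r in spotter.silhouettes("bar_mid","wrist")[:1]:
    m=r["pixels"];print(r["conf"],r["bbox"])
    for row in np.linspace(max(r["bbox"][1],0)+3,r["bbox"][3]-3,9).astype(int):
        k=np.where(m[row])[0]
        if len(k): print(row,k.min(),k.max(),world("wrist",d,[(k.mean(),row)],cal)[0])
E
```

```text
13.7833 [ 0.5128 -0.0182  0.1215] [ 0.0001  0.7601  0.6498 -0.0001] 0.052625435057460784 [-0.0837  0.0643  2.0645 -0.0005  1.0128  0.0728]
0.74 [231.5, 152.3, 275.8, 338.7]
155 231 274 [0.5171 0.0264 0.0834]
177 230 276 [0.5156 0.0146 0.0933]
200 239 268 [ 0.5133 -0.0014  0.0878]
222 237 268 [ 0.5102 -0.0164  0.0869]
245 240 269 [ 0.509  -0.0324  0.0878]
268 241 268 [ 0.5062 -0.0494  0.0874]
313 241 268 [ 0.5006 -0.0846  0.0877]
335 243 269 [ 0.4987 -0.1036  0.0875]
```

View pics/wrist_7.png

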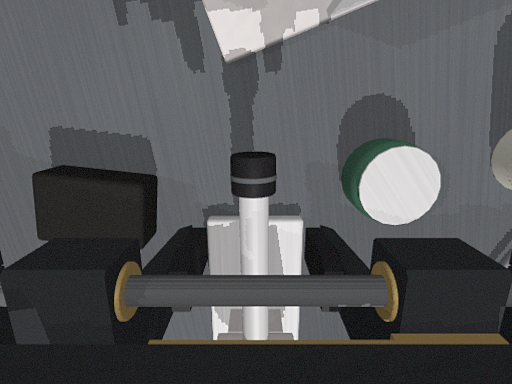

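The bar rests in the V with its collar's front edge at row 195, about 136 mm before the mouth, so the nose is about 38 mm in. It stays put when let go. Now the second grip, just ahead of the collar.

Call:
drive_tool(
  motion=[
    [0.6,[0,-0.15,2.5],[0,0,0]],
    [0.6,[0,0,2.5],[0,0,0]],
    [0.6,[0,0,1.0],[0,0,0]],
    [0.6,[0,0,0],[0,0,0]],
    [0.0,[0,0,0],[0,0,0]],
    [0.0,[0,0,0],[0,0,0]],
    [0.0,[0,0,0],[0,0,0]],
    [0.0,[0,0,0],[0,0,0]],
  ],
  squeeze=40,
)

```text
time: 14.5
ee_pos: [0.5126, -0.0174, 0.0627]
orientation: [0.001, 0.76, 0.65, 0.001]
force: [0.4, 0.1, -0.6]
opening: 0.0283
gripper_force: 0.0
```

Call:
drive_tool(
  motion=[
    [0.0,[0,0,0],[0,0,0]],
    [0.0,[0,0,0],[0,0,0]],
    [0.0,[0,0,-0.1],[0,0,0]],
    [0.0,[-0.7,0,0],[0,0,0]],
    [0.0,[-0.7,0,0],[0,0,0]],
    [0.0,[-0.7,0,0],[0,0,0]],
    [0.0,[0,0,0],[0,0,0]],
  ],
)

```text
time: 15.08
ee_pos: [0.5082, -0.0395, 0.0624]
orientation: [0.0, 0.76, 0.65, -0.0]
force: [1.1, -1.9, 0.5]
opening: 0.0183
gripper_force: 40.0
```

Call:
drive_tool(
  motion=[
    [0.0,[-0.7,0,0],[0,0,0]],
    [0.0,[-0.7,0,0],[0,0,0]],
    [0.0,[-0.5,0,0],[0,0,0]],
    [0.0,[0,0,0],[0,0,0]],
  ],
)

```text
time: 15.42
ee_pos: [0.5051, -0.0581, 0.0623]
orientation: [0.0, 0.76, 0.65, -0.0]
force: [0.7, -1.8, 0.9]
opening: 0.0182
gripper_force: 40.0
```

Call:
drive_tool(
  motion=[
    [0.0,[-0.2,0,0],[0,0,0]],
    [0.0,[-0.2,0,0],[0,0,0]],
    [0.0,[0,0,0],[0,0,0]],
  ],
)

```text
time: 15.67
ee_pos: [0.505, -0.0588, 0.0623]
orientation: [-0.001, 0.761, 0.649, 0.002]
force: [3.7, 9.3, -0.5]
opening: 0.0184
gripper_force: 40.0
```

Call:
drive_tool(
  motion=[
    [0.0,[-0.2,0,0],[0,0,0]],
    [0.0,[0,0,0],[0,0,0]],
    [0.0,[0,0,0],[0,0,0]],
  ],
)

```text
time: 15.92
ee_pos: [0.5049, -0.0589, 0.0623]
orientation: [-0.002, 0.761, 0.649, 0.003]
force: [3.9, 15.2, 0.3]
opening: 0.0185
gripper_force: 40.0
```

```bash
python3 - <<'E'
from look import *
look("8",dict(bar_collar=.079,bar_nose=.079,stop_face=.08,rest=.079),cams=("scene","side","wrist"))
sc=cv2.imread("pics/scene_8.png");w=cv2.imread("pics/wrist_8.png")
cv2.imwrite("pics/c8.png",np.hstack([cv2.resize(sc[180:270,150:250],(480,432),interpolation=2),cv2.resize(w[:,150:350],(225,432))]))
cal=vision.calibration("wrist");d=np.load("wrist_8.npy")
for row in range(0,250,12): print(row,w[row,250:258].mean().round(),world("wrist",d,[(254,row)],cal)[0])
E
```

```text
scene bar_collar 0.67 [255. 120.] [0.2711 0.2852 0.079 ] [0.2283 0.3256 0.0244]
scene bar_collar 0.32 [221. 214.] [ 0.5055 -0.069   0.079 ] [ 0.539  -0.0933  0.1376]
scene bar_nose 0.83 [245. 158.] [0.3833 0.1364 0.079 ] [0.3394 0.1751 0.0147]
scene bar_nose 0.74 [177. 235.] [ 0.4772 -0.209   0.079 ] [ 0.4817 -0.2112  0.0865]
scene stop_face 0.85 [179. 236.] [ 0.4846 -0.2083  0.08  ] [ 0.4867 -0.2093  0.0835]
scene rest 0.65 [223. 214.] [ 0.5086 -0.0611  0.079 ] [ 0.5465 -0.0892  0.1456]
side bar_collar 0.81 [357. 314.] [0.2267 0.3608 0.079 ] [0.2187 0.3314 0.0308]
side bar_collar 0.62 [249. 175.] [ 0.5163 -0.045   0.079 ] [ 0.5141 -0.0282  0.0953]
side bar_nose 0.62 [254. 171.] [ 0.5038 -0.0634  0.079 ] [ 0.5027 -0.0542  0.0878]
side bar_nose 0.56 [305. 260.] [0.3463 0.2302 0.079 ] [0.3435 0.1798 0.0116]
side stop_face 0.94 [263. 138.] [ 0.4934 -0.2084  0.08  ] [ 0.477  -0.0335  0.225 ]
side rest 0.7 [262. 175.] [ 0.4802 -0.0485  0.079 ] [ 0.4865 -0.1141  0.0159]
side rest 0.56 [255. 171.] [ 0.5008 -0.0625  0.079 ] [ 0.5004 -0.059   0.0823]
wrist bar_collar 0.89 [254. 197.] [ 0.5089
[... 204 characters left out ...]
2 -0.0002]
12 74.0 [ 0.524   0.0718 -0.0007]
24 73.0 [0.5229 0.0648 0.0004]
36 76.0 [ 0.5218  0.0582 -0.0006]
48 73.0 [ 0.5207  0.0514 -0.0014]
60 74.0 [ 0.5195  0.0442 -0.001 ]
72 75.0 [ 0.5184  0.0369 -0.001 ]
84 74.0 [ 0.5172  0.0296 -0.0015]
96 75.0 [ 0.516   0.022  -0.0006]
108 75.0 [ 0.5147  0.0143 -0.0012]
120 76.0 [ 0.5134  0.0064 -0.0008]
132 77.0 [ 0.5122 -0.0016 -0.0001]
144 83.0 [ 0.5108 -0.0099 -0.0017]
156 82.0 [ 0.5095 -0.0182 -0.0006]
168 22.0 [ 0.5107 -0.0133  0.076 ]
180 32.0 [ 0.5106 -0.0149  0.0943]
192 31.0 [ 0.5098 -0.0198  0.0941]
204 56.0 [ 0.509  -0.0249  0.0938]
216 57.0 [ 0.5082 -0.0295  0.0951]
228 28.0 [ 0.5073 -0.0353  0.0935]
240 218.0 [ 0.5061 -0.0425  0.0892]
```

View pics/c8.png

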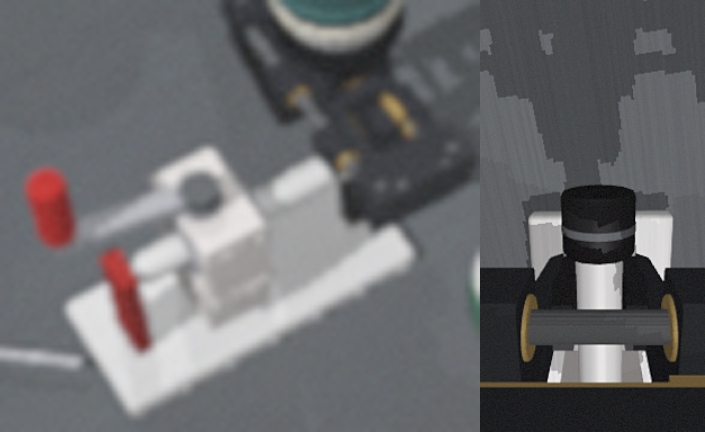

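```bash
python3 - <<'E'
from look import *
cam="scene";im,d=vision.snapshot(cam);c=vision.calibration(cam);K=np.array(c["K"]);T=np.array(c["camera_from_world"])
u=np.array([-.157,-.9876,0]);M=np.array([.4918,-.1322,0])
for s in range(50,98,3):
    p=M+u*s/1000+[0,0,.086];q=K@(T@np.r_[p,1])[:3];uv=q[:2]/q[2]
    print(s,uv.round(1),im[int(round(uv[1])),int(round(uv[0]))],world(cam,d,[uv])[0])
cv2.imwrite("pics/c9.png",cv2.resize(im[205:265,155:215],(600,600),interpolation=cv2.INTER_CUBIC))
E
```

```text
50 [185.9 229.8] [214 213 213] [ 0.4857 -0.1825  0.089 ]
53 [184.9 230.3] [211 210 211] [ 0.4854 -0.1855  0.0892]
56 [184.  230.7] [221 220 220] [ 0.4825 -0.1872  0.0851]
59 [183.1 231.2] [214 213 213] [ 0.4799 -0.1891  0.0815]
62 [182.2 231.7] [222 221 221] [ 0.4843 -0.1946  0.0897]
65 [181.3 232.2] [214 213 213] [ 0.4838 -0.1975  0.0897]
68 [180.3 232.6] [222 220 220] [ 0.4846 -0.2011  0.0919]
71 [179.4 233.1] [212 211 211] [ 0.4803 -0.2022  0.0855]
74 [178.5 233.6] [207 206 205] [ 0.483  -0.2067  0.0908]
77 [177.5 234.1] [207 206 205] [ 0.482  -0.2094  0.0899]
80 [176.6 234.6] [158 157 179] [ 0.4796 -0.2114  0.0865]
83 [175.7 235. ] [ 95  95 173] [ 0.4818 -0.2156  0.0911]
86 [174.7 235.5] [ 62  66 181] [ 0.4818 -0.2188  0.0918]
89 [173.8 236. ] [ 60  64 179] [ 0.4797 -0.2209  0.089 ]
92 [172.9 236.5] [ 58  61 164] [ 0.4812 -0.2248  0.0924]
95 [171.9 237. ] [ 70  70 143] [ 0.4738 -0.2246  0.0809]
```

Call:
drive_tool(
  motion=[
    [0.0,[-0.2,0,0],[0,0,0]],
    [0.0,[0,0,0],[0,0,0]],
    [0.0,[0,0,0],[0,0,0]],
  ],
)

```text
time: 16.97
ee_pos: [0.5049, -0.059, 0.0624]
orientation: [-0.003, 0.761, 0.649, 0.004]
force: [5.5, 24.7, 0.4]
opening: 0.0186
gripper_force: 40.0
```

No gap between bar and red stop: bar pixels run straight into red at about 80–83 mm. The force rises to 25 N with no further travel, so the nose is home. I'll release and go up over to the knob.

Call:
drive_tool(
  motion=[
    [0.0,[0.4,0,0],[0,0,0]],
    [0.0,[0,0,0],[0,0,0]],
    [0.6,[0,0,0],[0,0,0]],
    [0.6,[0,0,0],[0,0,0]],
    [0.6,[0,0,0],[0,0,0]],
    [0.6,[0,0,0],[0,0,0]],
    [0.6,[0,0,-1.5],[0,0,0]],
    [0.6,[0,0,-3.5],[0,0,0]],
  ],
)

```text
time: 17.63
ee_pos: [0.4999, -0.0604, 0.1078]
orientation: [-0.004, 0.76, 0.65, -0.004]
force: [0.1, -0.9, -0.2]
opening: 0.0524
gripper_force: 0.0
```

Call:
drive_tool(
  motion=[
    [0.6,[0,0,-4],[0,0,0]],
    [0.6,[0,0,-4],[0,0,0]],
    [1,[0,0,-3],[0,0,0]],
    [1,[-3.7,-0.2,0],[0,0,0]],
    [1,[-3.7,-0.2,0],[0,0,0]],
    [1,[-3.7,-0.2,0],[0,0,0]],
    [1,[-3.7,-0.2,0],[0,0,0]],
    [1,[0,0,0],[0,0,0]],
  ],
)

```text
time: 18.3
ee_pos: [0.4721, -0.2113, 0.2224]
orientation: [0.001, 0.762, 0.648, -0.001]
force: [-0.1, 0.5, 0.5]
opening: 0.0883
gripper_force: 0.0
```

```bash
python3 - <<'E'
from look import *
look("10",dict(bar_collar=.079,bar_nose=.079,lever_knob=.158,lever_pivot=.158),cams=("scene","side","wrist"))
E
```

```text
scene bar_collar 0.71 [205. 233.] [ 0.5262 -0.1445  0.079 ] [ 0.5253 -0.1439  0.0774]
scene bar_collar 0.66 [254. 118.] [0.2641 0.2898 0.079 ] [0.2245 0.3269 0.029 ]
scene bar_nose 0.61 [173. 237.] [ 0.4742 -0.221   0.079 ] [ 0.4838 -0.2255  0.0951]
scene bar_nose 0.54 [244. 158.] [0.381  0.1345 0.079 ] [0.3345 0.1752 0.0112]
scene lever_knob 0.53 [160. 223.] [ 0.4618 -0.2423  0.158 ] [ 0.4713 -0.2463  0.1724]
scene lever_knob 0.37 [178. 234.] [ 0.5234 -0.2287  0.158 ] [ 0.4812 -0.2082  0.0876]
scene lever_pivot 0.89 [189. 213.] [ 0.4887 -0.1655  0.158 ] [ 0.4592 -0.1491  0.1114]
side bar_collar 0.95 [356. 311.] [0.2283 0.3558 0.079 ] [0.2203 0.3258 0.0303]
side bar_collar 0.74 [248. 176.] [ 0.5161 -0.041   0.079 ] [ 0.5133 -0.0202  0.0992]
side bar_nose 0.62 [306. 258.] [0.3439 0.2257 0.079 ] [0.3409 0.1743 0.0107]
side lever_knob 0.55 [275. 112.] [ 0.4628 -0.2424  0.158 ] [ 0.4622 -0.2333  0.1647]
side lever_pivot 0.71 [261. 127.] [ 0.495  -0.1649  0.158 ] [ 0.5141 -0.3577  0.0055]
wrist bar_collar 0.7 [459. 134.] [ 0.6747 -0.1848  0.079 ] [ 0.7131 -0.1949  0.0208]
wrist bar_nose 0.6 [263. 189.] [ 0.4801 -0.2098  0.079 ] [ 0.4808 -0.1969  0.1287]
wrist lever_knob 0.71 [250. 252.] [ 0.4637 -0.2382  0.158 ] [ 0.4654 -0.2295  0.1756]
wrist lever_pivot 0.64 [268. 148.] [ 0.4893 -0.1605  0.158 ] [ 0.49   -0.164   0.1289]
19.05 [ 0.4738 -0.2054  0.2223] [-0.      0.7599  0.6501 -0.    ] 0.0878506811472129 [-0.4573 -0.0263  1.9577 -0.      1.2102 -0.3019]
```

Call:
drive_tool(
  motion=[
    [1,[-3.8,-0.5,0],[0,0,0]],
    [1,[0,0,0],[0,0,4.5]],
    [1,[0,0,0],[0,0,4.5]],
    [1,[0,0,2.6],[0,0,0]],
    [1,[0,0,2.6],[0,0,0]],
    [1,[0,0,2.4],[0,0,0]],
    [1,[0,0,0],[0,0,0]],
  ],
)

```text
time: 19.63
ee_pos: [0.4594, -0.2405, 0.1412]
orientation: [-0.004, 0.809, 0.588, -0.002]
force: [-1.1, 0.5, -0.6]
opening: 0.0879
gripper_force: 0.0
```

Call:
drive_tool(
  motion=[
    [0,[0,0,0],[0,0,0]],
    [0,[0,0,0],[0,0,0]],
    [0,[0,0,0],[0,0,0]],
    [0,[0,0,0],[0,0,0]],
    [0,[0,0,0],[0,0,0]],
    [0,[0,0,0],[0,0,0]],
    [0,[0,0,0],[0,0,0]],
    [0,[0,0,0],[0,0,0]],
  ],
  squeeze=12,
)

```text
time: 20.3
ee_pos: [0.463, -0.2425, 0.1466]
orientation: [0.0, 0.809, 0.588, 0.0]
force: [-0.1, -0.0, -0.3]
opening: 0.0373
gripper_force: 0.0
```

Call:
drive_tool(
  motion=[
    [0,[0,0,0],[0,0,0]],
    [0,[0,0,0],[0,0,0]],
    [0,[0,0,0],[0,0,0]],
    [0,[0,0,0],[0,0,0]],
  ],
)

```text
time: 20.63
ee_pos: [0.463, -0.2425, 0.1463]
orientation: [0.0, 0.809, 0.588, 0.0]
force: [0.7, -1.0, -0.0]
opening: 0.0219
gripper_force: 12.0
```

Call:
drive_tool(
  motion=[
    [0,[0.05,-0.89,0],[0,0,6]],
    [0,[0.05,-0.89,0],[0,0,6]],
    [0,[0.05,-0.89,0],[0,0,6]],
    [0,[0.05,-0.89,0],[0,0,6]],
    [0,[0.05,-0.89,0],[0,0,6]],
    [0,[0.05,-0.89,0],[0,0,6]],
    [0,[0.05,-0.89,0],[0,0,6]],
    [0,[0,0,0],[0,0,0]],
  ],
  squeeze=20,
)

```text
time: 21.3
ee_pos: [0.4156, -0.2027, 0.1463]
orientation: [-0.0, 0.966, 0.258, 0.001]
force: [2.8, 2.6, -1.8]
opening: 0.0214
gripper_force: 20.0
```

Call:
drive_tool(
  motion=[
    [0,[0.05,-0.89,0],[0,0,6]],
    [0,[0.05,-0.89,0],[0,0,6]],
    [0,[0,0,0],[0,0,0]],
  ],
)

```text
time: 21.55
ee_pos: [0.4089, -0.1867, 0.1463]
orientation: [-0.0, 0.988, 0.157, 0.001]
force: [3.6, 3.0, -2.3]
opening: 0.0212
gripper_force: 20.0
```

Call:
drive_tool(
  motion=[
    [0,[0.05,-0.89,0],[0,0,6]],
    [0,[0,0,0],[0,0,0]],
    [0,[0,-0.3,0],[0,0,2]],
    [0,[0,0,0],[0,0,0]],
  ],
)

```text
time: 21.88
ee_pos: [0.4064, -0.1764, 0.1463]
orientation: [0.0, 0.996, 0.09, 0.001]
force: [4.8, 0.1, -4.0]
opening: 0.0214
gripper_force: 20.0
```

Call:
drive_tool(
  motion=[
    [0,[0,-0.3,0],[0,0,0]],
    [0,[0,0,0],[0,0,0]],
  ],
)

```text
time: 22.05
ee_pos: [0.4065, -0.1763, 0.1464]
orientation: [0.004, 0.996, 0.091, 0.001]
force: [5.4, -10.5, -8.7]
opening: 0.0217
gripper_force: 20.0
```

Call:
drive_tool(
  motion=[
    [0,[0,-0.2,0],[0,0,0]],
    [0,[0,0,0],[0,0,0]],
    [0,[0,0.45,0],[0,0,0]],
    [0,[0,0,0],[0,0,0]],
    [0.5,[0,0,0],[0,0,0]],
    [0.5,[0,0,0],[0,0,0]],
    [0.5,[0,0,0],[0,0,0]],
    [0.5,[0,0,0],[0,0,0]],
  ],
)

```text
time: 22.72
ee_pos: [0.405, -0.1756, 0.1462]
orientation: [-0.0, 0.996, 0.088, -0.0]
force: [-0.4, -0.2, 0.5]
opening: 0.0438
gripper_force: 0.0
```

Call:
drive_tool(
  motion=[
    [0.5,[0,0,-2],[0,0,0]],
    [0.5,[0,0,-4],[0,0,0]],
    [0.5,[0,0,-4],[0,0,0]],
    [0.5,[-1,0,-3],[0,0,0]],
    [0.5,[-1,0,-3],[0,0,0]],
    [0.5,[0,0,0],[0,0,0]],
    [0.5,[0,0,0],[0,0,0]],
  ],
)

```text
time: 23.3
ee_pos: [0.3864, -0.1797, 0.3087]
orientation: [0.001, 0.996, 0.088, 0.002]
force: [-0.2, 0.8, -0.1]
opening: 0.0441
gripper_force: 0.0
```

```bash
python3 - <<'E'
from look import *
look("11",dict(bar_collar=.079,bar_nose=.079,lever_knob=.158,lever_pivot=.158,stop_face=.08),cams=("scene","side","wrist"))
a=[cv2.imread(f"pics/{c}_11.png") for c in("scene","wrist")]
cv2.imwrite("pics/c11.png",np.hstack([cv2.resize(a[0][180:270,150:250],(440,396),interpolation=2),cv2.resize(a[1],(360,396))]))
E
```

```text
scene bar_collar 0.78 [236. 206.] [ 0.5148 -0.0148  0.079 ] [ 0.5206 -0.0195  0.0892]
scene bar_collar 0.74 [255. 120.] [0.2707 0.2871 0.079 ] [0.229  0.3264 0.026 ]
scene bar_nose 0.76 [244. 159.] [0.3859 0.1319 0.079 ] [0.3396 0.1726 0.011 ]
scene bar_nose 0.75 [235. 305.] [ 0.7522 -0.2255  0.079 ] [ 0.7324 -0.21    0.0221]
scene lever_knob 0.66 [169. 199.] [ 0.4113 -0.1764  0.158 ] [ 0.4159 -0.1786  0.1645]
scene lever_pivot 0.77 [188. 213.] [ 0.4846 -0.1659  0.158 ] [ 0.4583 -0.1514  0.1167]
scene stop_face 0.65 [177. 239.] [ 0.487  -0.2179  0.08  ] [ 0.4946 -0.2215  0.093 ]
side bar_collar 0.68 [250. 177.] [ 0.512  -0.0358  0.079 ] [ 0.5103 -0.0226  0.0919]
side bar_collar 0.59 [352. 312.] [0.2372 0.3583 0.079 ] [0.2291 0.3262 0.0266]
side bar_nose 0.76 [305. 259.] [0.3459 0.2274 0.079 ] [0.3434 0.1816 0.0179]
side lever_knob 0.63 [294. 126.] [ 0.4025 -0.1818  0.158 ] [ 0.4023 -0.1699  0.1673]
side lever_pivot 0.84 [262. 128.] [ 0.4933 -0.1619  0.158 ] [ 0.5122 -0.3564  0.0037]
side stop_face 0.86 [264. 138.] [ 0.4904 -0.2093  0.08  ] [ 0.4847 -0.1467  0.1318]
side stop_face 0.59 [210. 191.] [0.6125 0.03   0.08  ] [ 0.6202 -0.0013  0.0473]
wrist bar_collar 0.71 [144.  36.] [ 0.5132 -0.0235  0.079 ] [ 0.5107 -0.0292  0.094 ]
wrist bar_nose 0.93 [298.  96.] [ 0.4798 -0.2107  0.079 ] [ 0.4792 -0.2097  0.0877]
wrist bar_nose 0.71 [ 15. 144.] [0.3616 0.1272 0.079 ] [0.3424 0.1889 0.0003]
wrist lever_knob 0.66 [232.  77.] [ 0.4795 -0.1375  0.158 ] [ 0.485  -0.1319  0.0984]
wrist lever_knob 0.57 [258. 159.] [ 0.4083 -0.1751  0.158 ] [ 0.412  -0.1743  0.1827]
wrist lever_pivot 0.69 [255.  70.] [ 0.4896 -0.1571  0.158 ] [ 0.4933 -0.1564  0.1286]
wrist stop_face 0.83 [299.  97.] [ 0.479  -0.2129  0.08  ] [ 0.4782 -0.2114  0.091 ]
24.2 [ 0.3857 -0.1791  0.3064] [0.     0.9961 0.0877 0.0001] 0.044187128914815584 [-0.4933 -0.2627  2.0078  0.      1.3963  0.9018]
```

View pics/c11.png

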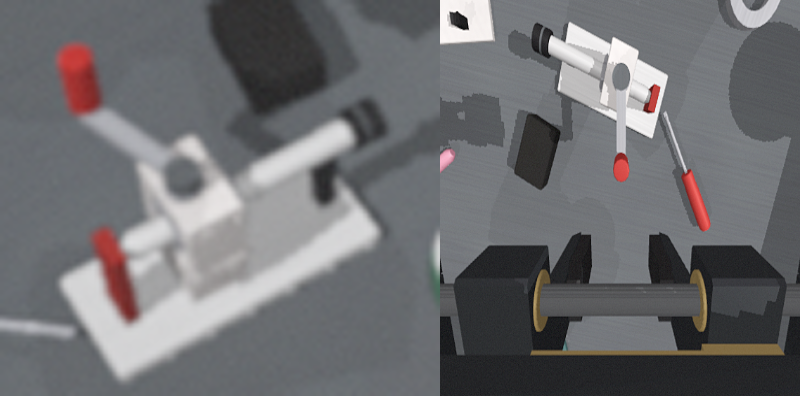

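Closed lever with the knob at crop (78,78), and the bar through the collet up to the red stop at (115,250). I'll do a quick same-camera comparison of the nose before and after closing.

```bash
python3 - <<'E'
from look import *
c=vision.calibration("scene");K=np.array(c["K"]);T=np.array(c["camera_from_world"])
u=np.array([-.157,-.9876,0]);M=np.array([.4918,-.1322,0])
A=[cv2.imread(f"pics/scene_{i}.png").astype(np.float32) for i in(8,10,11)]
for z in(.080,.086):
  for s in range(66,92,2):
    p=M+u*s/1000+[0,0,z];q=K@(T@np.r_[p,1])[:3];x,y=q[:2]/q[2]
    print(z,s,[cv2.getRectSubPix(a,(1,1),(float(x),float(y)))[0,0][[0,2]].round().tolist() for a in A])
E
```

```text
0.08 66 [[226.0, 225.0], [218.0, 217.0], [218.0, 217.0]]
0.08 68 [[226.0, 225.0], [219.0, 218.0], [218.0, 218.0]]
0.08 70 [[227.0, 227.0], [220.0, 219.0], [220.0, 219.0]]
0.08 72 [[225.0, 224.0], [219.0, 217.0], [218.0, 217.0]]
0.08 74 [[219.0, 218.0], [213.0, 212.0], [212.0, 211.0]]
0.08 76 [[207.0, 207.0], [201.0, 201.0], [202.0, 201.0]]
0.08 78 [[173.0, 189.0], [166.0, 182.0], [167.0, 181.0]]
0.08 80 [[135.0, 179.0], [127.0, 169.0], [128.0, 169.0]]
0.08 82 [[92.0, 179.0], [89.0, 168.0], [88.0, 168.0]]
0.08 84 [[69.0, 178.0], [66.0, 168.0], [65.0, 168.0]]
0.08 86 [[59.0, 179.0], [57.0, 168.0], [55.0, 168.0]]
0.08 88 [[57.0, 176.0], [57.0, 167.0], [56.0, 167.0]]
0.08 90 [[57.0, 169.0], [56.0, 161.0], [56.0, 162.0]]
0.086 66 [[217.0, 216.0], [206.0, 205.0], [204.0, 204.0]]
0.086 68 [[217.0, 216.0], [207.0, 205.0], [205.0, 204.0]]
0.086 70 [[219.0, 217.0], [209.0, 208.0], [207.0, 206.0]]
0.086 72 [[217.0, 215.0], [206.0, 205.0], [206.0, 204.0]]
0.086 74 [[209.0, 207.0], [199.0, 197.0], [198.0, 196.0]]
0.086 76 [[197.0, 197.0], [187.0, 185.0], [186.0, 185.0]]
0.086 78 [[169.0, 175.0], [159.0, 164.0], [158.0, 164.0]]
0.086 80 [[135.0, 169.0], [126.0, 158.0], [124.0, 156.0]]
0.086 82 [[94.0, 172.0], [87.0, 159.0], [85.0, 158.0]]
0.086 84 [[74.0, 178.0], [68.0, 166.0], [68.0, 166.0]]
0.086 86 [[62.0, 180.0], [58.0, 168.0], [58.0, 169.0]]
0.086 88 [[62.0, 180.0], [56.0, 168.0], [58.0, 170.0]]
0.086 90 [[60.0, 175.0], [56.0, 165.0], [56.0, 166.0]]
```

The nose has not moved since it was pressed home, so I'm handing in.

```bash
python3 -c "
from workcell import ctrl
print(ctrl.hand_in())"
```

```text
the job is handed in; nothing more can be done
None
```

I fed the aluminium bar nose-first through the collet until it met the red stop, swung the lever to its end so the collet is closed, and handed the job in with the gripper clear at about 24 s; I don't have the verdict.

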